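# Set the bread slicing guide to thin slices

## Task

Set the bread slicing guide for its thinnest slices: take the metal stop slide by its black grip, lift it out of the middle notches, carry it along the rails and drop it into the pair of notches nearest the tall slotted knife gate, so that its bar lies square and fully down in both rails. Do not knock over or push away the storage jar, and let go of the slide.

Things in the scene. Friction and masses are not known exactly. Their poses are not given: they have to be found in the camera images.
- guide: Fixed pale wood slicing guide, board 160 x 350 mm, top 18 mm up. Two 14 mm thick rails along own y at x = -62 and +62 mm, top edge 81 mm above the worktop. Facing notches in both at own y = -96, -48, 0, 48, 96 mm: 24 mm deep (floor 57 mm up), 38 mm wide at the mouth, sloping to 15 mm. Origin: middle of underside, on the worktop; x across, y along the rails (left-right within 20 degrees).
- slide: Stop slide, about 180 g, loose in the guide's middle notches (y = 0). Aluminium cross bar 156 mm (own x) x 12 x 12 bridges the rails; a 96 x 5 mm plate hangs 33 mm below it between the rails. Black grip on the bar's middle: 22 mm wide (own x), 40 mm along the rails (own y), 69 to 137 mm above the worktop when seated. Origin: middle of the bar's underside, 57 mm up when seated; z up.
- gate: Knife gate fixed on one end of the guide's board (which end varies): four pale wooden posts with a narrow saw slot between each two, tops 125 mm above the worktop. Origin: middle of its foot, at own x = 0, y = +145 or -145 mm of the guide, 49 mm beyond the last notches; same axes as the guide. The board's other end has only a plain low block, 34 mm high.
- jar: Closed amber glass storage jar with a pale wooden lid, 72 mm in diameter, 130 mm high, 0.45 kg, standing loose on the worktop to one side of the guide. Origin: centre of its underside. Not needed for the job.
There are look-alikes about, which are no part of the job. Leave any blue or purple look-alike of the slide alone.

How it is judged (in metres and radians):
On the way:
1. the stop slide is lifted clear of the rails, out of the middle notches (z of slide in the frame of guide above 0.08 m), for 0.1 s.
At the end, for the whole second after the job is handed in: The stop slide rests released and at rest in the pair of notches nearest the knife gate: its origin within 62 mm of the gate's (49 mm when seated there), its underside no more than 5 mm above the notch floors, upright and square to the rails within 10 degrees (horizontal distance between slide and gate below 0.062 m and z of slide in the frame of guide between 0.05 and 0.062 m and angle between the x axis of slide and the x axis of guide, either way round below 0.17 rad and angle between slide's own z axis and vertical below 0.17 rad and linear speed of slide below 0.02 m/s); the robot touches nothing.
It fails at once if the storage jar is pushed more than 30 mm away or knocked over (distance of jar from where it was at the start of the episode above 0.03 m or angle between jar's own z axis and vertical above 0.5 rad).
It also fails if it takes over 35 s, if anything falls off the work surface, if the arm or the gripper's body presses on something with over 40 N, if the wrist force passes 120 N, or if a joint passes its speed limit or range.

## Robot

A 6-joint arm with a two-finger parallel gripper is mounted at the origin on the work surface. World frame = base frame: x ahead of the robot, y to its left, z up, the work surface at z = 0. Lengths are in mm, angles in rad, forces in N, time in s.
With the tool pointing down it reaches from about 275 to 750 mm from the base axis. Payload 10.2 kg.
Tool frame: the origin (TCP) lies at the centre of the arm's flange, where the gripper is bolted on; the fingertips stand 173 mm ahead of it and the grasp point (between the pads) lies 155 mm ahead of it; z points along the fingers, y is the line along which they close (so a half turn about z gives the same grasp; the last joint's range is limited). The gripper opens to 85 mm and grips with 20 to 120 N. Pads are 22 mm wide; open, the fingers measure 114 mm over their backs; the gripper's body (76 mm by 85 mm) begins 54 mm behind the grasp point. The pads swing forward as they close: fully open they stand 13 mm farther back than shut.
Start: joints at [1.001, 0.313, 1.498, -0, 1.331, -0.223], TCP at [178.456, 493.747, 404.694] pointing down, gripper open.
Joint ranges: [-2.94, 2.94], [-0.97, 2.17], [0.19, 2.56], [-1.23, 4.37], [0.02, 3.11], [-2.88, 2.88]. Speed limits (rad/s): [2.39, 2.39, 3.01, 3.14, 3.14, 3.14].

## Interface

Orientations are given as a unit quaternion [w, x, y, z].
In Python, from rig import status, capture, camera_info, ticket gives the robot as it stands.
- The arm moves only by the shell command python3 -m crank 'ROWS' [FORCE]. ROWS is JSON, a list of rows, each a list of 7 numbers: the shift along the tool's x, y, z as a fraction of full scale, then the turn, a rotation vector about the tool's x, y, z as a fraction of full scale, then the closure, from 0 (fully open) to 1 (shut). A call has 1 to 12 rows; each row is the pose to reach, as a shift and turn from the pose commanded when the call began, along the tool's axes at that moment; what a row does not reach only later rows make up. Full scale, the value 1, is 0.1 m for a shift and 45 degrees for a turn. A row lasts 1/10 s, in which the tool goes at most 50 mm and 8.59 degrees, less where a joint would pass 70% of its speed; a pose out of reach is approached as far as the arm can. A call with a number of a shift or a turn outside -1 to 1 is refused whole. A call with a gripper value outside its range is refused whole. The fingers move at their own pace and stop on an object; FORCE is the grip in N (left out, the last holds). Time passes only in rows, so rows that repeat a pose let the fingers close. It gives the time, the measured TCP pose, the force, the opening and the grip force at its end, in the units of the state.
- status.sense(): the state, without advancing time (a new reading comes with each control period).
- capture(name): name is "side" or "top"; returns (picture, depth): 420x560x3 uint8, red, green, blue; 420x560 float32, mm along the optical axis (not along the pixel's ray), 0 where there is no reading.
- camera_info(name): a dict with "K" (3x3 intrinsics, pixels), "camera_from_world" (4x4, takes a point from world to camera coordinates). Camera axes: x right, y up, looking along -z (the intrinsics and any distortion apply to the point x, -y, -z); pixel columns grow to the right and rows downward; lengths in mm; the calibration is good to about 2 mm. A picture is of the moment at which its call begins. camera_info takes no time and is no camera call.
- ticket.finish_job(): hands the job in; it is judged then, once.
The state is a dict: "time_s": time; "joints": joint angles; "dq": joint speeds; "tau": joint torques, N m; "eef_pos": TCP position; "ee_rot": TCP orientation; "force": force on the tool from outside, world axes, zero at the start; "wrist_torque": the same for the moment, N m; "grip_width": opening from 0.0 (shut) to 1.0 (fully open); "grip_force": force on a finger pad.
Only numpy, scipy, OpenCV 4.12 (cv2) and the standard library are available. Lean on these libraries where they do the work, as an engineer would, in place of code of your own. Each camera call takes 0.05 s, during which the arm holds its last target. There are 200 camera calls.

## Working session

There is one attempt and no reset: what is moved stays moved. The work goes in short steps, Python scripts to look and compute and a shell command to move; the robot and the scene stay as the last step left them, time stands still between calls to the robot, and variables do not carry over. Pictures are saved under pics/ and viewed, at most 10 in all, crops included, and the job is handed in when it is done.

```bash
mkdir -p pics; ls
python3 - <<'E'
from rig import status,capture,camera_info
import cv2,numpy as np
for n in("top","side"):
    p,d=capture(n); np.savez(f"pics/{n}0.npz",p=p,d=d); cv2.imwrite(f"pics/{n}0.png",p[:,:,::-1]); c=camera_info(n)
    print(n,{k:(np.round(v,3).tolist() if k!='x' else v) for k,v in c.items()})
print(status.sense())
E
```

```text
pics
top {'K': [[505.074, 0.0, 271.149], [0.0, 505.074, 207.232], [0.0, 0.0, 1.0]], 'camera_from_world': [[-0.01, -1.0, 0.012, -14.58], [0.992, -0.008, 0.129, -634.102], [-0.128, 0.013, 0.992, -1286.831], [0.0, 0.0, 0.0, 1.0]]}
side {'K': [[504.813, 0.0, 292.618], [0.0, 504.813, 215.502], [0.0, 0.0, 1.0]], 'camera_from_world': [[0.99, -0.142, -0.009, -640.903], [0.114, 0.757, 0.644, -126.481], [-0.085, -0.638, 0.765, -1608.829], [0.0, 0.0, 0.0, 1.0]]}
{'time_s': 0.1, 'joints': array([ 1.00061134e+00,  3.13382652e-01,  1.49836358e+00,  1.29705421e-05,
        1.33102148e+00, -2.23416298e-01]), 'dq': array([ 0.00063815, -0.00243917, -0.00243657,  0.00110869, -0.00016983,
       -0.00087866]), 'tau': array([ 3.48146474e-03, -4.12902761e+01, -2.60139191e+01, -1.68798911e-04,
        3.08570030e-03, -1.77106227e-05]), 'eef_pos': array([178.4245456 , 493.71072915, 404.1970918 ]), 'ee_rot': array([-2.32871613e-04,  1.72518422e-01,  9.85006116e-01, -5.39445250e-04]), 'force': array([-0.21876112, -0.03644897, -1.13180676]), 'wrist_torque': array([0.02325656, 0.00797126, 0.00971935]), 'grip_force': 0.0, 'grip_width': 0.9972688732463172}
```

View pics/top0.png

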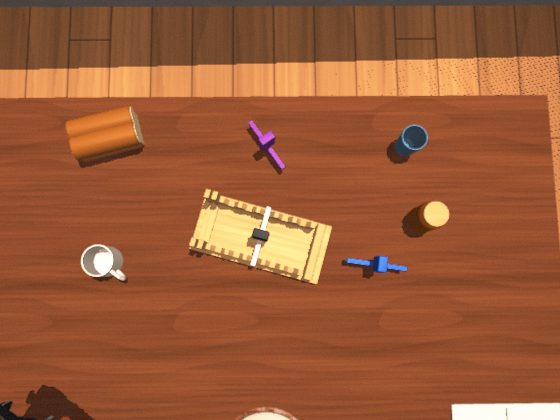

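View pics/side0.png

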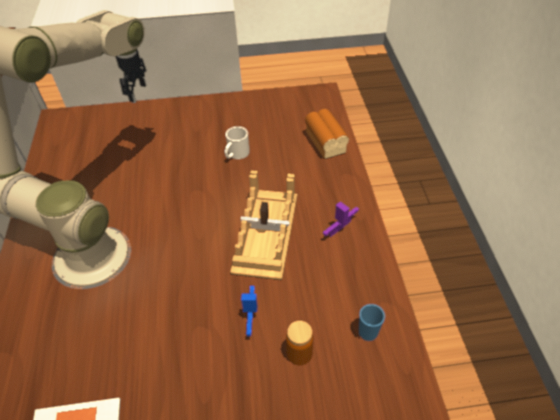

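The top view shows three slide-shaped things: a metal bar with a black grip at (260,236) in the guide's notches, a blue one at (378,265) and a purple one at (267,143). The metal one fits the description, being aluminium with a black grip and seated mid-rail. The tall gate is at the left end of the guide (~(205,220) in top, ~(272,183) in side). The jar at (433,215) is well clear.

```bash
cat > h.py <<'E'
import cv2,numpy as np
from rig import camera_info
def ray(n,uv):
    c=camera_info(n);K=np.array(c["K"]);T=np.array(c["camera_from_world"])
    d=np.linalg.inv(K)@[uv[0],uv[1],1]; d=T[:3,:3].T@(d*[1,-1,-1])
    return -T[:3,:3].T@T[:3,3], d
def plane(n,uv,z):
    o,d=ray(n,uv); return o+d*(z-o[2])/d[2]
def tri(a,b):
    o1,d1=ray("top",a);o2,d2=ray("side",b)
    s=np.linalg.lstsq(np.c_[d1,-d2],o2-o1,rcond=None)[0]
    p,q=o1+s[0]*d1,o2+s[1]*d2
    return (p+q)/2,np.linalg.norm(p-q)
def cloud(n,d,m):
    c=camera_info(n);K=np.array(c["K"]);T=np.array(c["camera_from_world"])
    v,u=np.nonzero(m&(d>0));z=d[v,u]
    P=np.c_[(u-K[0,2])*z/K[0,0],-(v-K[1,2])*z/K[1,1],-z]
    return (P-T[:3,3])@T[:3,:3]
def masks(n,p):
    x0,y0,x1,y1={"top":(180,180,340,295),"side":(225,165,305,280)}[n]
    hsv=cv2.cvtColor(p,cv2.COLOR_RGB2HSV);r=np.zeros(p.shape[:2],bool);r[y0:y1,x0:x1]=1
    return r&(hsv[...,2]<60)&(hsv[...,1]<130), r&(hsv[...,1]<60)&(hsv[...,2]>130), r&(hsv[...,1]>60)&(hsv[...,2]>140)
def big(m):
    k,l,s,c=cv2.connectedComponentsWithStats(m.astype(np.uint8)); i=1+s[1:,4].argmax(); return l==i
E
python3 - <<'E'
from h import *
out=[]
for n,(x0,y0,x1,y1) in {"top":(180,180,340,295),"side":(215,160,315,285)}.items():
    z=np.load(f"pics/{n}0.npz");p,d=z['p'],z['d']
    out.append(cv2.resize(p[y0:y1,x0:x1],None,fx=(4 if n=="side" else 2.5),fy=(4 if n=="side" else 2.5),interpolation=cv2.INTER_CUBIC))
    k,b,w=masks(n,p)
    for nm,m in(("black",k),("bar",b)):
        m=big(m);c=cv2.minAreaRect(np.argwhere(m)[:,::-1].astype(np.float32));P=cloud(n,d,m)
        print(n,nm,m.sum(),c, "box",cv2.boxPoints(c).round(1).tolist(),"cloud med",np.median(P,0).round(1),"z pct",np.percentile(P[:,2],[5,50,95]).round(1))
    P=cloud(n,d,w)
    for lo,hi in((72,90),(110,135)):
        Q=P[(P[:,2]>lo)&(P[:,2]<hi)]
        if len(Q):r=cv2.minAreaRect(Q[:,:2].astype(np.float32));print(n,lo,len(Q),np.median(Q,0).round(1),r,np.median(Q[:,2]))
H=max(o.shape[0] for o in out);out=[cv2.copyMakeBorder(o,0,H-o.shape[0],0,0,0) for o in out]
I=np.hstack(out);print(I.shape);cv2.imwrite("pics/crop.png",I[...,::-1])
E
```

```text
top black 21 ((259.4622497558594, 238.13209533691406), (13.59869384765625, 1.3736056089401245), 15.945395469665527) box [[252.6999969482422, 236.89999389648438], [253.10000610351562, 235.60000610351562], [266.20001220703125, 239.3000030517578], [265.79998779296875, 240.6999969482422]] cloud med [546.8  10.9 134.8] z pct [118.4 134.8 138.1]
top bar 130 ((255.5565948486328, 252.80189514160156), (5.082340717315674, 25.961143493652344), 15.945395469665527) box [[249.5, 264.6000061035156], [256.70001220703125, 239.60000610351562], [261.6000061035156, 241.0], [254.39999389648438, 266.0]] cloud med [513.3  21.2  69.9] z pct [20.6 69.9 74.7]
top 72 523 [544.3   7.   80.1] ((559.41455078125, 18.682479858398438), (274.7095947265625, 142.0526123046875), 73.89856719970703) 80.09036223597585
top 110 188 [549.3 146.6 125.4] ((576.0433349609375, 74.89869689941406), (180.76809692382812, 145.98292541503906), 73.68001556396484) 125.39080965961982
side black 3 ((265.0, 221.0), (2.0, 0.0), -90.0) box [[265.0, 222.0], [265.0, 222.0], [265.0, 220.0], [265.0, 220.0]] cloud med [559.  -12.4  85.1] z pct [79.7 85.1 92.1]
side bar 124 ((274.0, 224.0), (8.0, 28.0), 90.0) box [[260.0, 220.0], [288.0, 220.0], [288.0, 228.0], [260.0, 228.0]] cloud med [584.5  -4.   65.1] z pct [31.1 65.1 72.9]
side 72 331 [550.8  13.5  78.6] ((561.1441650390625, 20.651901245117188), (286.982666015625, 144.62033081054688), 73.12549591064453) 78.58580420417059
side 110 140 [552.4 141.  121.8] ((578.3606567382812, 75.92919921875), (178.25502014160156, 144.86016845703125), 74.44375610351562) 121.82129629074217
(500, 800, 3)
```

View pics/crop.png

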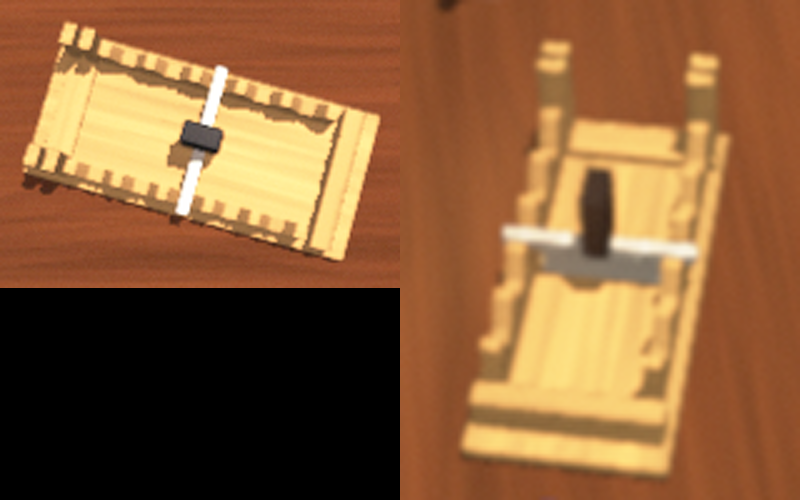

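The crop confirms it: a white metal bar from (221,68) to (182,213) with the black grip at (201,136) in the left panel. The gate posts are at (78,36) and (40,159) in the left panel, and at the far end in the right panel.

Run:
```python
from h import *
t=lambda x,y:(180+x/2.5,180+y/2.5); s=lambda x,y:(215+(x-400)/4,160+y/4)
R={}
for k,a,b in(("barfar",t(221,69),s(696,248)),("barnear",t(183,213),s(505,232)),("griptop",t(202,135),s(598,175)),("gatefar",t(78,37),s(703,66)),("gatenear",t(40,159),s(554,52))):
    R[k],e=tri(a,b);print(k,R[k].round(1),round(e,1))
print("plane grip",plane("top",t(202,135),137).round(1),"bar mid @69",((plane("top",t(221,69),69)+plane("top",t(183,213),69))/2).round(1))
g=lambda a,b:((plane("top",t(*a),125)+plane("top",t(*b),125))/2)
print("gate@125",g((78,37),(40,159)).round(1))
b=plane("top",t(221,69),69)-plane("top",t(183,213),69);print("bar len, yaw",np.linalg.norm(b[:2]),np.degrees(np.arctan2(b[1],b[0])))
# dark grip masks
for n in("top","side"):
    z=np.load(f"pics/{n}0.npz");p,d=z['p'].astype(int),z['d']
    x0,y0,x1,y1={"top":(245,222,275,245),"side":(255,198,275,228)}[n]
    r=np.zeros(p.shape[:2],bool);r[y0:y1,x0:x1]=1
    m=big(r&(p.max(2)<85)); P=cloud(n,d,m); T=P[P[:,2]>130]
    q=cv2.minAreaRect(T[:,:2].astype(np.float32));print(n,m.sum(),len(T),T.mean(0).round(1),q)
    # rails line from depth
    p8=z['p'];w=masks(n,p8)[2];P=cloud(n,d,w);Q=P[(P[:,2]>76)&(P[:,2]<86)]
    vx=cv2.minAreaRect(Q[:,:2].astype(np.float32))
    G=P[(P[:,2]>118)&(P[:,2]<130)&(P[:,1]>110)];print("rails",vx,"gate",cv2.minAreaRect(G[:,:2].astype(np.float32)))
```

```text
barfar [632.2 -12.9  66.6] 4.9
barnear [484.2  27.   66. ] 3.1
griptop [559.2   6.6 144.6] 6.7
gatefar [658.  128.2 126. ] 5.8
gatenear [538.7 164.8 124.1] 6.5
plane grip [556.4   6.5 137. ] bar mid @69 [556.    6.9  69. ]
gate@125 [595.3 146.3 125. ]
bar len, yaw 152.1758438195182 -15.197613764274317
top 40 26 [548.7  11.9 136.3] ((548.2185668945312, 11.00350284576416), (36.2286376953125, 4.091401100158691), 70.56803894042969)
rails ((560.0390014648438, 18.307968139648438), (274.38665771484375, 138.0733642578125), 73.872314453125) gate ((597.1485595703125, 146.1164093017578), (32.210487365722656, 145.49774169921875), 73.68001556396484)
side 114 41 [ 5.591e+02 -5.000e-01  1.345e+02] ((560.3576049804688, 1.9118576049804688), (34.49333953857422, 14.800199508666992), 72.34500122070312)
rails ((561.2156982421875, 20.630203247070312), (286.982666015625, 144.47080993652344), 73.12549591064453) gate ((597.4033203125, 144.07443237304688), (36.74333953857422, 144.7210235595703), 74.44375610351562)
```

```bash
cat > go.py <<'E'
import sys,numpy as np
from scipy.spatial.transform import Rotation as R
from rig import status
x,y,z,yaw=map(float,sys.argv[1:5])  # target TCP, tool-y yaw deg
s=status.sense();q=s["ee_rot"];T=R.from_quat(q,scalar_first=True)
c,n=np.cos(np.radians(yaw)),np.sin(np.radians(yaw))
ty=np.array([c,n,0]);tz=np.array([0,0,-1.]);G=R.from_matrix(np.c_[np.cross(ty,tz),ty,tz])
d=T.inv().apply(np.array([x,y,z])-s["eef_pos"])/100
print("shift",d.round(3),"turn",((T.inv()*G).as_rotvec()/np.radians(45)).round(3),"pos",s["eef_pos"].round(1),"t",round(s["time_s"],2),"F",s["force"].round(1),"w",round(s["grip_width"],3),"gf",round(s["grip_force"],1))
E
python3 go.py 556.5 6.7 350 -15.8
python3 -m crank '[[-1,-0.63,0,0,0,0.95,0],[-1,-0.63,0,0,0,0.95,0],[-1,-0.63,0,0,0,0.95,0],[-1,-0.63,0,0,0,0.95,0],[-1,-0.63,0,0,0,0.95,0],[-1,-0.63,0,0,0,0.95,0]]' 40
python3 go.py 556.5 6.7 350 -15.8
```

```text
shift [-5.211 -3.295  0.544] turn [-1.00e-03  1.00e-03  1.91e+00] pos [178.4 493.7 404.2] t 0.1 F [-0.2 -0.  -1.1] w 0.997 gf 0.0
time_s: 0.7
eef_pos: [251.2, 400.4, 404.5]
ee_rot: [-0.0, 0.52, 0.854, -0.0]
force: [-0.5, -0.6, 0.4]
grip_width: 0.999
grip_force: 0.0
shift [-4.898  0.909  0.545] turn [-0.001  0.     0.957] pos [251.2 400.4 404.5] t 0.7 F [-0.5 -0.6  0.4] w 0.999 gf 0.0
```

```bash
python3 -m crank '[[-1,0.18,0,0,0,0,0],[-1,0.18,0,0,0,0,0],[-1,0.18,0,0,0,0,0]]' >/dev/null
python3 -m crank '[[-1,0.18,0,0,0,0,0],[-1,0.18,0,0,0,0,0],[-1,0.18,0,0,0,0,0]]' >/dev/null
python3 -m crank '[[-1,0.18,0,0,0,0.95,0],[-1,0.18,0,0,0,0.95,0],[-1,0.18,0,0,0,0.95,0],[-1,0.18,0,0,0,0.95,0],[-1,0.18,0,0,0,0.95,0],[-1,0.18,0,0,0,0.95,0]]'
python3 go.py 556.5 6.7 350 -15.8
```

```text
time_s: 1.9
eef_pos: [436.7, 159.7, 404.5]
ee_rot: [-0.0, 0.795, 0.607, -0.0]
force: [0.0, -0.7, -1.0]
grip_width: 1.0
grip_force: 0.0
shift [-1.162  1.558  0.544] turn [-0.001 -0.     0.013] pos [436.7 159.7 404.5] t 1.9 F [ 0.  -0.7 -1. ] w 1.0 gf 0.0
```

```bash
python3 -m crank '[[-0.6,0.8,0,0,0,0.013,0],[-0.6,0.8,0,0,0,0.013,0],[-0.6,0.8,0,0,0,0.013,0],[-0.6,0.8,0,0,0,0.013,0]]' >/dev/null
python3 -m crank '[[-0.56,0.75,0.54,0,0,0,0],[-0.56,0.75,0.54,0,0,0,0],[-0.56,0.75,0.54,0,0,0,0],[-0.56,0.75,0.54,0,0,0,0],[-0.56,0.75,0.54,0,0,0,0]]'
python3 go.py 556.5 6.7 268 -15.8
python3 - <<'E'
from h import *
from rig import capture
o=[]
for n,(x0,y0,x1,y1) in {"top":(190,180,330,290),"side":(205,140,305,260)}.items():
    p,d=capture(n);o.append(cv2.resize(p[y0:y1,x0:x1],(400,480 if n=="side" else 314),interpolation=cv2.INTER_CUBIC))
o[0]=cv2.copyMakeBorder(o[0],0,166,0,0,0);cv2.imwrite("pics/above.png",np.hstack(o)[...,::-1])
E
```

```text
time_s: 2.8
eef_pos: [554.5, 7.0, 351.6]
ee_rot: [0.0, 0.797, 0.603, 0.0]
force: [-0.1, -0.3, -0.4]
grip_width: 1.0
grip_force: 0.0
shift [0.002 0.02  0.836] turn [ 0.001 -0.     0.   ] pos [554.5   7.  351.6] t 2.8 F [-0.1 -0.3 -0.4] w 1.0 gf 0.0
```

View pics/above.png

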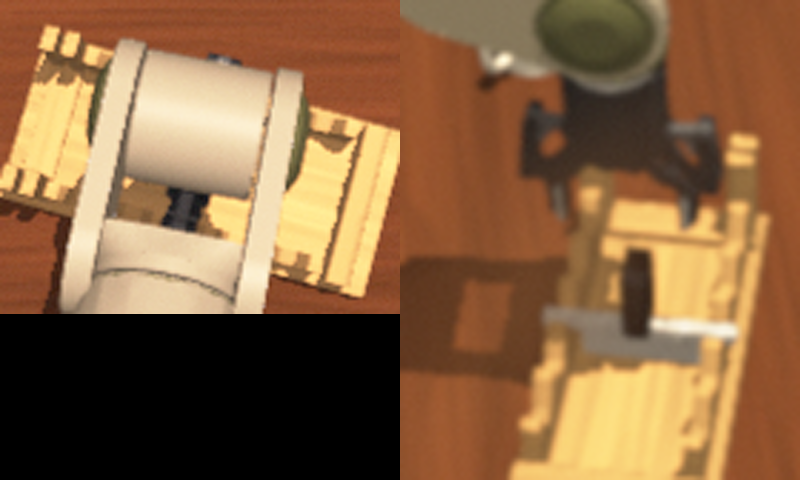

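The side panel shows the fingers at (558,215) and (688,220) straddling the grip at (636,255), with clear room below. I'll descend and close.

```bash
python3 -m crank '[[0,0.02,0.4,0,0,0,0],[0,0.02,0.6,0,0,0,0],[0,0.02,0.84,0,0,0,0],[0,0.02,0.84,0,0,0,0],[0,0.02,0.84,0,0,0,0]]'
python3 -m crank '[[0,0,0,0,0,0,1],[0,0,0,0,0,0,1],[0,0,0,0,0,0,1],[0,0,0,0,0,0,1],[0,0,0,0,0,0,1],[0,0,0,0,0,0,1],[0,0,0,0,0,0,1],[0,0,0,0,0,0,1]]' 50
python3 go.py 556.5 6.7 268 -15.8
```

```text
time_s: 3.4
eef_pos: [556.9, 5.5, 268.0]
ee_rot: [0.0, 0.798, 0.603, 0.0]
force: [-0.7, -0.4, 0.8]
grip_width: 1.001
grip_force: 0.0
time_s: 4.2
eef_pos: [557.0, 4.8, 267.1]
ee_rot: [0.0, 0.798, 0.602, 0.0]
force: [-0.8, -0.5, 5.2]
grip_width: 0.249
grip_force: 49.3
shift [ 0.017 -0.01  -0.009] turn [ 0.001  0.    -0.003] pos [557.    4.8 267.1] t 4.2 F [-0.8 -0.5  5.2] w 0.249 gf 49.3
```

```bash
python3 -m crank '[[0,0,-0.15,0,0,0,1],[0,0,-0.3,0,0,0,1],[0,0,-0.5,0,0,0,1],[0,0,-0.5,0,0,0,1],[0,0,-0.5,0,0,0,1],[0,0,-0.5,0,0,0,1]]'
python3 - <<'E'
from h import *
from rig import capture
o=[]
for n,(x0,y0,x1,y1) in {"top":(190,180,330,290),"side":(205,140,305,260)}.items():
    p,d=capture(n);np.savez(f"pics/{n}1.npz",p=p,d=d);o.append(cv2.resize(p[y0:y1,x0:x1],(400,480 if n=="side" else 314),interpolation=cv2.INTER_CUBIC))
o[0]=cv2.copyMakeBorder(o[0],0,166,0,0,0);cv2.imwrite("pics/lift.png",np.hstack(o)[...,::-1])
E
python3 go.py 583.3 97.5 318 -15.8
```

```text
time_s: 4.8
eef_pos: [556.7, 4.9, 315.3]
ee_rot: [-0.001, 0.798, 0.602, -0.001]
force: [0.5, -0.9, -2.2]
grip_width: 0.251
grip_force: 49.4
shift [ 0.963  0.001 -0.024] turn [-0.002  0.    -0.003] pos [556.8   4.9 315.6] t 4.9 F [-1.   0.2 -1.1] w 0.253 gf 49.4
```

View pics/lift.png

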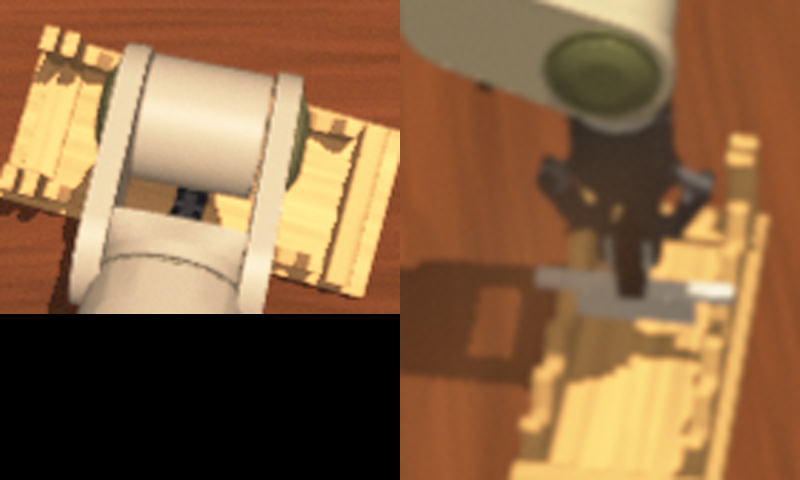

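The slide hangs level in the fingers, with the bar from (538,275) to (733,292) in the right panel, clear of the notches. I'll carry it 96 mm along the rails.

```bash
python3 -m crank '[[0.2,0,0,0,0,0,1],[0.4,0,0,0,0,0,1],[0.6,0,0,0,0,0,1],[0.8,0,0,0,0,0,1],[0.96,0,0,0,0,0,1],[0.96,0,0,0,0,0,1],[0.96,0,0,0,0,0,1],[0.96,0,0,0,0,0,1]]'
python3 - <<'E'
from h import *
from rig import capture
o=[]
for n,(x0,y0,x1,y1) in {"top":(190,180,330,290),"side":(205,140,305,260)}.items():
    p,d=capture(n);np.savez(f"pics/{n}2.npz",p=p,d=d);o.append(cv2.resize(p[y0:y1,x0:x1],(400,480 if n=="side" else 314),interpolation=cv2.INTER_CUBIC))
o[0]=cv2.copyMakeBorder(o[0],0,166,0,0,0);cv2.imwrite("pics/carry.png",np.hstack(o)[...,::-1])
E
python3 go.py 583.3 97.2 268 -15.8
```

```text
time_s: 5.7
eef_pos: [583.2, 96.5, 316.5]
ee_rot: [-0.0, 0.799, 0.602, -0.0]
force: [0.1, -0.1, -1.9]
grip_width: 0.255
grip_force: 49.2
shift [ 0.007 -0.001  0.487] turn [-0.     0.    -0.005] pos [583.2  96.5 316.7] t 5.8 F [ 0.2 -0.  -2. ] w 0.251 gf 49.2
```

View pics/carry.png

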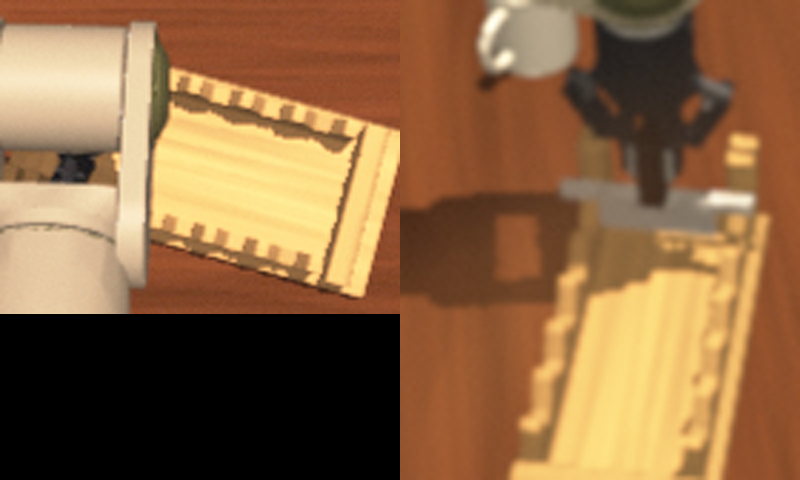

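The bar now spans (562,188) to (753,203) in the right panel, just short of the gate posts at (742,150). I'll lower it gently.

```bash
python3 -m crank '[[0,0,0.12,0,0,0,1],[0,0,0.24,0,0,0,1],[0,0,0.33,0,0,0,1],[0,0,0.4,0,0,0,1],[0,0,0.44,0,0,0,1],[0,0,0.47,0,0,0,1],[0,0,0.48,0,0,0,1],[0,0,0.48,0,0,0,1],[0,0,0.48,0,0,0,1]]'
```

```text
time_s: 6.7
eef_pos: [583.3, 97.2, 269.0]
ee_rot: [0.0, 0.798, 0.602, 0.0]
force: [-0.1, 0.2, -1.2]
grip_width: 0.252
grip_force: 49.3
```

```bash
python3 -m crank '[[0,0,0.01,0,0,0,1],[0,0,0.02,0,0,0,1],[0,0,0.02,0,0,0,1],[0,0,0.02,0,0,0,1]]'
python3 -m crank '[[0,0,0,0,0,0,0.5],[0,0,0,0,0,0,0.3],[0,0,0,0,0,0,0],[0,0,0,0,0,0,0],[0,0,0,0,0,0,0],[0,0,0,0,0,0,0],[0,0,0,0,0,0,0]]'
python3 -m crank '[[0,0,-0.3,0,0,0,0],[0,0,-0.6,0,0,0,0],[0,0,-1,0,0,0,0],[0,0,-1,0,0,0,0],[0,0,-1,0,0,0,0]]'
python3 -m crank '[[-0.5,-0.5,-0.4,0,0,0,0],[-1,-1,-0.4,0,0,0,0],[-1,-1,-0.4,0,0,0,0],[-1,-1,-0.4,0,0,0,0],[-1,-1,-0.4,0,0,0,0]]'
python3 -m crank '[[-0.5,-0.5,0,0,0,0,0],[-1,-1,0,0,0,0,0],[-1,-1,0,0,0,0,0],[-1,-1,0,0,0,0,0],[-1,-1,0,0,0,0,0]]'
python3 - <<'E'
from h import *
from rig import capture
o=[]
for n,(x0,y0,x1,y1) in {"top":(190,180,330,290),"side":(205,140,305,260)}.items():
    p,d=capture(n);np.savez(f"pics/{n}3.npz",p=p,d=d);o.append(cv2.resize(p[y0:y1,x0:x1],(400,480 if n=="side" else 314),interpolation=cv2.INTER_CUBIC))
o[0]=cv2.copyMakeBorder(o[0],0,166,0,0,0);cv2.imwrite("pics/end.png",np.hstack(o)[...,::-1])
E
```

```text
time_s: 7.1
eef_pos: [583.3, 97.2, 267.2]
ee_rot: [0.0, 0.798, 0.602, 0.0]
force: [-1.7, -0.9, 3.4]
grip_width: 0.259
grip_force: 49.8
time_s: 7.8
eef_pos: [583.3, 97.2, 266.7]
ee_rot: [0.0, 0.798, 0.602, -0.0]
force: [0.3, -0.5, -0.3]
grip_width: 0.998
grip_force: 0.0
time_s: 8.3
eef_pos: [583.2, 97.2, 367.1]
ee_rot: [0.0, 0.798, 0.602, 0.0]
force: [0.2, -0.4, -0.1]
grip_width: 0.995
grip_force: 0.0
time_s: 8.8
eef_pos: [459.3, 28.3, 406.2]
ee_rot: [-0.0, 0.799, 0.602, -0.0]
force: [-0.4, -0.2, 0.5]
grip_width: 1.002
grip_force: 0.0
time_s: 9.3
eef_pos: [336.7, -40.4, 406.6]
ee_rot: [-0.0, 0.799, 0.602, 0.0]
force: [-0.4, 0.1, 0.1]
grip_width: 1.001
grip_force: 0.0
```

View pics/end.png

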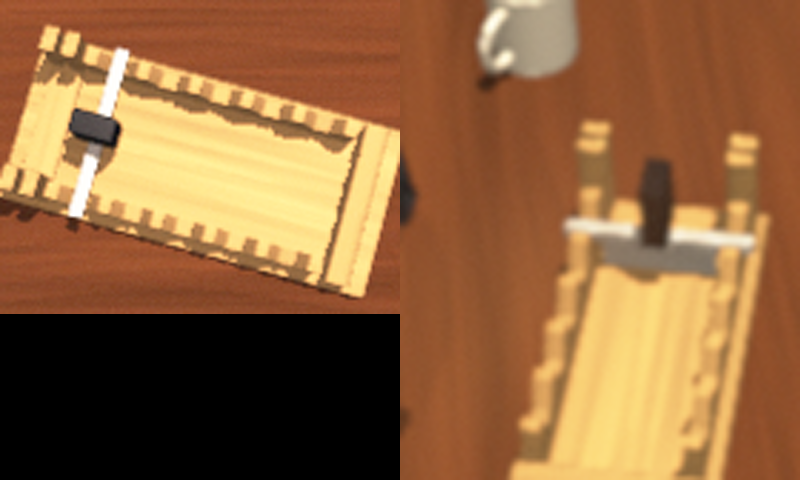

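The bar runs square across the rails, from (122,50) to (77,215) in the left panel and (567,225) to (753,241) in the right. I'll check the height from the two views.

Run:
```python
from h import *
t=lambda x,y:(190+x*.35,180+y*.35); s=lambda x,y:(205+(x-400)/4,140+y/4)
a,e=tri(t(122,51),s(752,241));b,f=tri(t(78,214),s(568,225));m=(a+b)/2
print(a.round(1),b.round(1),e,f,"mid",m.round(1),"gate dist",np.linalg.norm(m[:2]-[596.2,146]),"yaw",np.degrees(np.arctan2(*(a-b)[1::-1])))
```

```text
[658.5  79.2  64. ] [510.7 118.2  66. ] 4.418697996683256 2.366360973119866 mid [584.6  98.7  65. ] gate dist 48.70842963389407 yaw -14.790430428263578
```

Bar height is about 65 mm, against 66 mm at the start when seated. It sits 48.7 mm from the gate and square to the rails, so it is seated.

```bash
python3 -c "
from rig import ticket
print(ticket.finish_job())"
```

```text
the job is handed in; nothing more can be done
None
```

The job is handed in with no verdict shown: the stop slide is released in the notches nearest the knife gate, and by camera it sits about 49 mm from the gate, square to the rails and fully down, with the jar never approached.

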